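# Put the hair clips, rings and lipstick away on the closet shelf

### The job

Put away the handful of things lying loose on the closet shelf: both hair claw clips go into the open bamboo bin, both finger rings into the glass ring box, and the lipstick into the mint ceramic dish. Leave the lint brush and the acrylic rack with its five standing clips where they are.

Things in the scene. Friction and masses are not known exactly. Their poses are not given: they have to be found in the camera images.
- clip_large: Large hair claw clip of dark brown plastic, loose, lying teeth down: two combs of curved teeth under a pair of thumb wings. 76 mm long (its x), 26 mm wide (its y), body 22 mm high; the wings, over the middle 30 mm of its length and 14 mm wide, rise to 32 mm. About 30 g. Rigid: grip it across the 26 mm width. Origin: centre of its underside, z up.
- clip_small: Small hair claw clip of the same dark brown plastic and shape, loose: 50 mm long (its x), 26 mm wide (its y), body 22 mm high, wings (middle 20 mm of its length, 14 mm wide) to 32 mm. About 20 g. Rigid: grip it across the 26 mm width. Origin: centre of its underside, z up.
- ring_gold: Wide-band finger ring of brass, loose, lying flat: 28 mm outside, 21 mm inside diameter, 10 mm high. About 14 g. Origin: on its axis at the underside, z along the axis.
- ring_steel: Wide-band finger ring of dark steel, loose, lying flat: 28 mm outside, 21 mm inside diameter, 10 mm high. About 12 g. Origin: on its axis at the underside, z along the axis.
- lipstick: Closed lipstick of square section, black with a thin brass band, loose, lying on its side: 72 mm long (its x), 20 mm wide (its y), 20 mm high. About 28 g. Origin: centre of its underside, z up.
- bin: Bamboo tilt-out bin, pulled open, fixed to the shelf: box 110 x 170 mm outside, 100 (x) x 160 (y) mm inside, 55 mm deep, leaning 0.26 rad towards its -x (the robot's side). Origin: at shelf level under the middle of the box, z up. Inner floor 27 mm high at the middle, sloping down to -x; front rim at x = -67 mm, 62 mm high, back rim at x = 39, 89 high; middle of the mouth x = -14, y = 0.
- dish: Round mint-green ceramic dish, 148 mm across the rim, 28 mm high, walls 4 mm, flat inner floor about 95 mm across, 5 mm above the shelf. Origin: centre of its underside, z up. It is fixed to the shelf and does not slide.
- ringbox: Open glass ring box (no lid) with brass edges and a grey felt floor: 116 x 116 mm outside, 108 x 108 mm inside, walls 30 mm high (31.5 mm with the brass strip), floor 5 mm above the shelf. Origin: centre of its underside, axes along its sides, z up. It is fixed to the shelf and does not slide.
- rack: Bystander, not to be disturbed: clear acrylic rack, 90 mm (its x) by 120 mm (its y), loose but heavy (0.6 kg), with five flat brown hair clips standing in its slots, which are part of it and do not come out. 55 mm high in all. Origin: centre of its underside.
- lint_brush: Bystander, not to be disturbed: stainless lint brush lying pad down, loose, 0.25 kg; it reaches from x = -71 mm (end of the round handle) to x = +45 mm (head, 40 mm wide) and is 26 mm high. Origin: at shelf level, under the brush.

How it is judged:
By the outcome, as a careful person would: the job done as asked, in the order asked, and still so for the second after the job is handed in, with the robot touching nothing.
It also fails if it takes over 128 s, if anything falls off the work surface, if the arm or the gripper's body presses on something with over 40 N, if the wrist force passes 120 N, or if a joint passes its speed limit or range.

### The arm

A 6-joint arm with a two-finger parallel gripper is mounted at the origin on the work surface. World frame = base frame: x ahead of the robot, y to its left, z up, the work surface at z = 0. Lengths are in m, angles in rad, forces in N, time in s.
With the tool pointing down it reaches from about 0.375 to 0.9 m from the base axis. Payload 3.1 kg.
Tool frame: the origin (TCP) lies midway between the tips of the shut fingers; the grasp point (between the pads) lies robot.grip_depth behind it (robot.grip_depth is the distance from the TCP to the grasp point, in m); z points along the fingers, y is the line along which they close (so a half turn about z gives the same grasp; the last joint's range is limited). The gripper opens to 87 mm and grips with 3 to 60 N. Pads are 19 mm wide; open, the fingers measure 117 mm over their backs; the gripper's body (75 mm by 190 mm) begins 51 mm behind the grasp point.
Start: joints at [-1.403, 0.527, 1.433, -0, 1.181, -0.178], TCP at [0.212, -0.588, 0.223] pointing down, gripper open.
Joint ranges: [-3.08, 3.08], [-0.75, 2.2], [0.22, 2.44], [-1.43, 4.57], [0, 2.65], [-2.85, 2.85]. Speed limits (rad/s): [2.79, 2.79, 3.14, 3.14, 3.14, 3.14].

### API

Orientations are given as a unit quaternion [x, y, z, w].
In Python, from rig import robot gives the robot as it stands.
- The arm moves only by the tool hand_motion, called after "Call:" by a JSON object that holds its "api" and its "payload", one argument or row to a line. Schema: {"type":"object","properties":{"steps":{"type":"string"},"jaw":{"type":"number"},"force":{"type":"number"},"only":{"type":"string"},"quiet":{"type":"boolean"},"lines":{"type":"string"}},"required":["steps"],"additionalProperties":false}. steps is a string of 1 to 20 rows, parted by semicolons, with the numbers parted by commas; each row has 4 numbers: dx, dy, dz in m, then a turn about the tool's z in rad; each row shifts and turns the commanded pose from where the row before left it, along the tool's axes as they then stand; what a row does not reach is not made up. A row lasts 1/12 s, in which the tool goes at most 0.0417 m and 0.125 rad, less where a joint would pass 70% of its speed; a pose out of reach is approached as far as the arm can. jaw is the finger opening in m, set as the call begins (left out keeps the last). The fingers move at their own pace and stop on an object; force is the grip in N (left out, the last holds). Time passes only in rows, so rows that do not move let the fingers close. The tool returns the time, the measured TCP pose, the force, the opening and the grip force at its end. only (a regular expression) keeps the lines of the reply that match it, lines (a string "A,B") keeps lines A to B, and quiet returns only ok. Input that does not fit is refused with a message, and nothing moves.
- robot.get_obs(): the state, without advancing time (a new reading comes with each control period).
- robot.camera(name): name is "scene" or "top" or "wrist"; returns a dict with "img" (420x560x3 uint8, red, green, blue), "fx", "fy", "cx", "cy" (pixels), "k1" (the pictures are not rectified: a ray, as slopes to the right and down, at radius r is drawn at 1 + k1 r^2 times it, then the intrinsics apply), "xyz" and "attitude" of the camera in the world. Camera axes: x right, y down, z forward; pixel columns grow to the right and rows downward; lengths in m; the calibration is good to about 2 mm. A picture is of the moment at which its call begins. There is no depth.
- robot.hand_in(): hands the job in; it is judged then, once.
The state is a dict: "time": time; "q": joint angles; "joint_velocities": joint speeds; "joint_torque": joint torques, N m; "position": TCP position; "tool_rot": TCP orientation; "ft_force": force on the tool from outside, world axes, zero at the start; "moment": the same for the moment, N m; "grip_width": finger opening in m; "grip_force": force on a finger pad.
Only numpy, scipy, OpenCV 4.12 (cv2) and the standard library are available. Lean on these libraries where they do the work, as an engineer would, in place of code of your own. Each camera call takes 0.05 s, during which the arm holds its last target. There are 200 camera calls.

## Working session

There is one attempt and no reset: what is moved stays moved. The work goes in short steps, Python scripts to look and compute and a tool call to move; the robot and the scene stay as the last step left them, time stands still between calls to the robot, and variables do not carry over. Pictures are saved under pics/ and viewed, at most 14 in all, crops included, and the job is handed in when it is done.

```bash
ls; mkdir -p pics; python3 - <<'E'
from rig import robot
import cv2
for n in ["top","scene"]:
    c=robot.camera(n); cv2.imwrite(f"pics/{n}0.png",cv2.cvtColor(c["img"],cv2.COLOR_RGB2BGR))
    print(n,{k:v for k,v in c.items() if k!="img"})
o=robot.get_obs(); print(o, robot.grip_depth)
E
```

```text
pics
rig.py
top {'fx': 464.8510756244151, 'fy': 464.8510756244151, 'cx': 283.1240750408556, 'cy': 209.51473996613223, 'k1': -0.10202822002647581, 'xyz': array([0.35955565, 0.00907344, 0.97243478]), 'attitude': array([-0.67629456,  0.72948264, -0.07620729,  0.06836074])}
scene {'fx': 392.38659263788213, 'fy': 392.38659263788213, 'cx': 279.006441153492, 'cy': 211.39066130619688, 'k1': -0.057121094788355496, 'xyz': array([ 1.02157671, -0.12886785,  0.7017805 ]), 'attitude': array([ 0.76532161,  0.55815548, -0.19254338, -0.25626615])}
{'time': 0.1, 'q': array([-1.40352447e+00,  5.28374035e-01,  1.43373999e+00, -5.76520548e-05,
        1.18139448e+00, -1.78474595e-01]), 'joint_velocities': array([ 0.00182499, -0.00157753, -0.00483611,  0.00010363, -0.00104875,
        0.00043779]), 'joint_torque': array([-1.48962818e-04, -4.40984774e+01, -1.77151716e+01,  6.34365971e-02,
        5.33985836e-02, -4.51404196e-05]), 'position': array([ 0.21173039, -0.5873613 ,  0.22167984]), 'tool_rot': array([ 9.85092261e-01,  1.72024182e-01, -2.12914094e-05, -9.58062800e-04]), 'ft_force': array([ 0.03481533, -0.2850799 , -0.38345446]), 'moment': array([-0.01915131, -0.00871725, -0.01439436]), 'grip_force': 0.0, 'grip_width': 0.08666296277935227} 0.0187
```

View pics/top0.png

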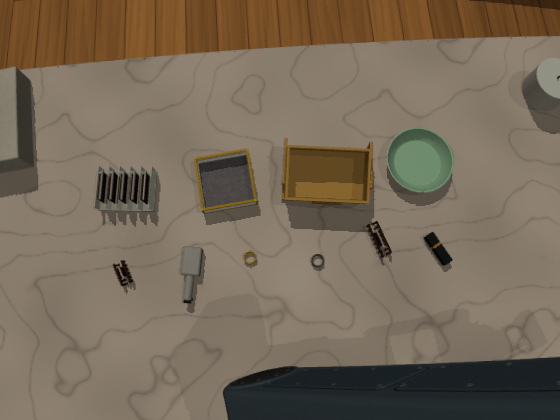

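View pics/scene0.png

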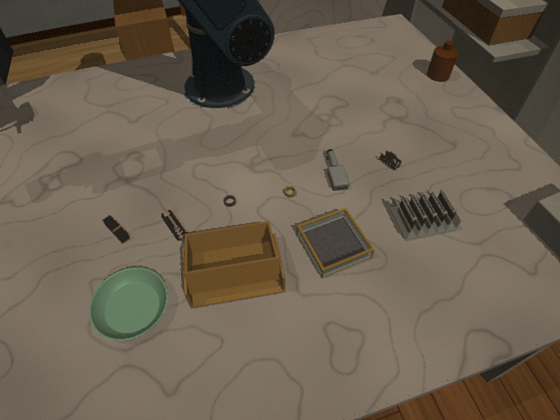

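The top view shows small clip (123,273), brush (190,270), gold ring (250,258), steel ring (317,261), large clip (379,240), lipstick (438,249), dish (420,161), bin (327,175), ring box (226,181) and rack (125,190). The scene view shows the same things, with the small clip at (390,160), gold ring (290,191), steel ring (230,201), large clip (174,224) and lipstick (116,229).

```bash
cat > h.py <<'E'
import numpy as np, cv2
from scipy.spatial.transform import Rotation as R
from rig import robot
def K(c): return np.array([[c["fx"],0,c["cx"]],[0,c["fy"],c["cy"]],[0,0,1.]]), np.array([c["k1"],0,0,0.])
def ray(c,p):
    k,d=K(c); u=cv2.undistortPoints(np.array(p,float).reshape(-1,1,2),k,d)[:,0]
    return R.from_quat(c["attitude"]).apply(np.c_[u,np.ones(len(u))])
def plane(c,p,z):
    r=ray(c,p); return c["xyz"]+r*((z-c["xyz"][2])/r[:,2])[:,None]
def tri(c1,p1,c2,p2):
    A=[];b=[]
    for c,p in((c1,p1),(c2,p2)):
        d=ray(c,[p])[0]; d/=np.linalg.norm(d); M=np.eye(3)-np.outer(d,d); A.append(M); b.append(M@c["xyz"])
    x,res,_,_=np.linalg.lstsq(np.vstack(A),np.hstack(b),rcond=None); return x,float(np.sqrt(res.sum()))
def proj(c,X):
    k,d=K(c); Rm=R.from_quat(c["attitude"]).as_matrix().T
    return cv2.projectPoints(np.array(X,float).reshape(-1,1,3),cv2.Rodrigues(Rm)[0],-Rm@c["xyz"],k,d)[0][:,0]
def blob(img,uv,h,thr=None,fn=None):
    """biggest blob in the window: darker than thr (grey) or fn(window)->mask; returns contour in image px"""
    x0,y0=int(uv[0]-h),int(uv[1]-h); w=img[y0:y0+2*h,x0:x0+2*h]
    m=(fn(w) if fn else w.max(2)<thr).astype(np.uint8)*255
    cs=cv2.findContours(m,cv2.RETR_EXTERNAL,cv2.CHAIN_APPROX_NONE)[0]
    return max(cs,key=cv2.contourArea)+[[x0,y0]] if cs else None
def save(n,img,box=None,s=1):
    if box: img=img[box[1]:box[3],box[0]:box[2]]
    cv2.imwrite("pics/"+n,cv2.cvtColor(cv2.resize(img,None,fx=s,fy=s,interpolation=cv2.INTER_CUBIC),cv2.COLOR_RGB2BGR))
E
python3 - <<'E'
from h import *
T=robot.camera("top");S=robot.camera("scene")
gold=lambda w:(w[...,0].astype(int)-w[...,2]>60)
mint=lambda w:(w[...,1].astype(int)-w[...,0]>15)
for n,a,b,h,fn in [("small",(123,273),(390,160),16,None),("gold",(250,258),(290,191),14,gold),("steel",(317,261),(230,201),14,None),("large",(379,240),(174,224),24,None),("lip",(438,249),(116,229),24,None),("dish",(420,161),(130,304),48,mint),("box",(226,181),(334,240),42,gold),("bin",(327,175),(233,264),60,gold)]:
    o=[]
    for c,u in((T,a),(S,b)):
        k=blob(c["img"],u,h,75,fn); o.append(k)
    M=[cv2.minAreaRect(k) for k in o]
    x,r=tri(T,M[0][0],S,M[1][0])
    print(n,np.round(M[0][0],1),np.round(M[0][1],1),[cv2.contourArea(k) for k in o],np.round(x,4),round(r,4))
    P=plane(T,cv2.boxPoints(M[0]),.015); print(np.round(P[:,:2],3).tolist())
a=np.hstack([cv2.resize(T["img"][225:300,95:295],None,fx=4,fy=4),]); b=cv2.resize(T["img"][215:290,300:500],None,fx=4,fy=4)
save("cr1.png",np.vstack([a,b]))
E
```

```text
small [122.7 273.1] [24.2 12.9] [207.5, 213.0] [0.4491 0.3335 0.0131] 0.0006
[[0.468, 0.355], [0.477, 0.329], [0.429, 0.31], [0.421, 0.336]]
gold [249.5 257. ] [12. 11.] [113.5, 8.0] [0.464  0.0683 0.0097] 0.0006
[[0.477, 0.078], [0.475, 0.055], [0.45, 0.057], [0.452, 0.08]]
steel [317.  260.5] [13. 12.] [120.0, 89.5] [ 0.4465 -0.0721  0.0038] 0.0007
[[0.46, -0.06], [0.458, -0.084], [0.431, -0.082], [0.433, -0.057]]
large [378.9 241.3] [41.8 16.1] [409.5, 200.5] [ 0.477  -0.2047  0.0033] 0.0016
[[0.508, -0.17], [0.523, -0.201], [0.443, -0.236], [0.429, -0.205]]
lip [436.7 249.2] [35.6 13.6] [388.0, 263.0] [ 0.4496 -0.3262  0.0085] 0.0006
[[0.474, -0.293], [0.489, -0.319], [0.424, -0.354], [0.41, -0.328]]
dish [419.5 159.5] [63. 65.] [3264.0, 4271.0] [ 0.6444 -0.3117  0.022 ] 0.0006
[[0.724, -0.251], [0.714, -0.398], [0.571, -0.375], [0.581, -0.233]]
box [224.2 179.1] [53.8 56.6] [2901.5, 2623.5] [0.6295 0.1103 0.0296] 0.001
[[0.688, 0.179], [0.7, 0.057], [0.581, 0.045], [0.569, 0.164]]
bin [327.1 171.2] [89.2 62.5] [4706.5, 6521.5] [ 0.6282 -0.1076  0.0365] 0.0008
[[0.578, -0.006], [0.717, -0.023], [0.693, -0.217], [0.555, -0.194]]
```

View pics/cr1.png

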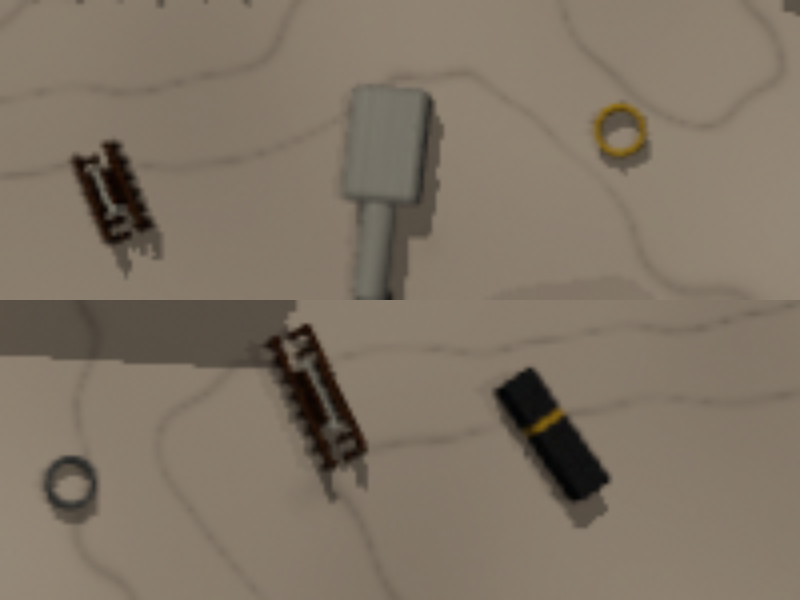

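The crop shows the clips, both combs visible, heading roughly along +x with a slight turn. The rings lie flat in open space and the lipstick is clear. Next I move over the large clip and look with the wrist camera.

```bash
cat >> h.py <<'E'
def go(x,y,z,h=None):
    """tool-axes shift (first) and then turn from the measured TCP pose to TCP x,y,z, heading h of tool x"""
    o=robot.get_obs(); r=R.from_quat(o["tool_rot"]); d=r.inv().apply(np.array([x,y,z])-o["position"])
    X=r.apply([1,0,0]); h0=np.arctan2(X[1],X[0])
    t=0 if h is None else (h0-h+np.pi/2)%np.pi-np.pi/2
    print("pos",np.round(o["position"],4),"head %.3f tilt %.4f"%(h0,r.apply([0,0,1])[2]),"q6 %.2f"%o["q"][5],"-> d",np.round(d,4),"L %.3f turn %.3f"%(np.linalg.norm(d),t))
E
```

Call:
{"api": "hand_motion", "payload": {
  "steps": "0.032,-0.0237,0,-0.006;0.032,-0.0237,0,-0.006;0.032,-0.0237,0,-0.006;0.032,-0.0237,0,-0.006;0.032,-0.0237,0,-0.006;0.032,-0.0237,0,-0.006;0.032,-0.0237,0,-0.006;0.032,-0.0237,0,-0.006;0.032,-0.0237,0,-0.006;0.032,-0.0237,0,-0.006;0.032,-0.0237,0,-0.006;0.032,-0.0237,0,-0.006;0,0,0,0;0,0,0,0",
  "jaw": 0.06,
  "force": 15
}}

```text
time: 1.37
position: [0.464, -0.1797, 0.2225]
tool_rot: [0.978, 0.21, -0.0, -0.0]
ft_force: [-1.5, -0.7, 0.4]
grip_width: 0.06
grip_force: 0.0
```

```bash
python3 - <<'E'
from h import *
W=robot.camera("wrist"); save("w1.png",W["img"]); print(W["xyz"],W["fx"]); go(.477,-.2035,.1,.417)
T=robot.camera("top"); save("t1.png",T["img"],(270,120,470,270),4)
E
```

```text
[ 0.53619901 -0.14792083  0.38374159] 308.10181682827175
pos [ 0.4636 -0.1812  0.2225] head 0.420 tilt -1.0000 q6 0.55 -> d [0.0032 0.0258 0.1225] L 0.125 turn 0.003
```

View pics/w1.png

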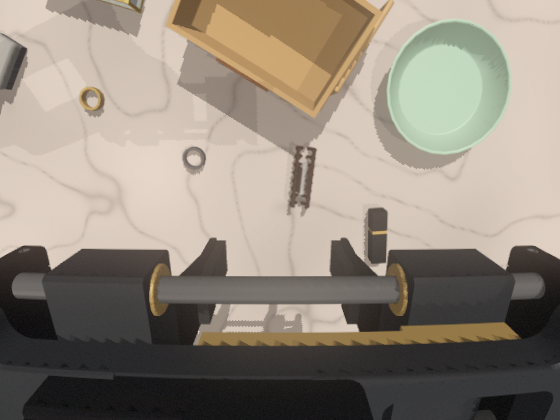

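The wrist picture shows the large clip at (303,177), lipstick (377,235), steel ring (194,158), gold ring (91,98), dish centre (448,87) and the bin front rim from (170,26) to (315,115).

```bash
python3 - <<'E'
from h import *
W=robot.camera("wrist");T=robot.camera("top"); T["img"]=cv2.cvtColor(cv2.imread("pics/top0.png"),cv2.COLOR_BGR2RGB)
gold=lambda w:(w[...,0].astype(int)-w[...,2]>60)
mint=lambda w:(w[...,1].astype(int)-w[...,0]>15)
for n,a,b,h,fn,z in [("gold",(250,258),(91,98),16,gold,.01),("steel",(317,261),(194,158),16,None,.01),("large",(379,240),(303,177),38,None,.022),("lip",(438,249),(377,235),34,None,.02),("dish",(420,161),(448,87),74,mint,.028)]:
    o=[blob(c["img"],u,h,85,fn) for c,u in((T,a),(W,b))]
    M=[cv2.minAreaRect(k) for k in o]
    x,r=tri(T,M[0][0],W,M[1][0]); P=plane(W,cv2.boxPoints(M[1]),z)
    e=P[1]-P[0] if np.linalg.norm(P[1]-P[0])>np.linalg.norm(P[2]-P[1]) else P[2]-P[1]
    print(n,np.round(x,4),round(r,4),"plane ctr",np.round(P.mean(0),4),"h %.3f"%np.arctan2(e[1],e[0]),"size",np.round([np.linalg.norm(P[1]-P[0]),np.linalg.norm(P[2]-P[1])],4))
a=cv2.resize(W["img"][0:130,150:410],None,fx=3,fy=3); save("bw.png",a)
save("bt.png",T["img"],(260,130,400,220),5)
E
```

```text
gold [0.4646 0.0682 0.0059] 0.0005 plane ctr [0.4655 0.0661 0.01  ] h 0.060 size [0.027  0.0263]Traceback (most recent call last):
  File "<stdin>", line 7, in <module>
cv2.error: OpenCV(4.12.0) /io/opencv/modules/imgproc/src/convhull.cpp:143: error: (-215:Assertion failed) total >= 0 && (depth == CV_32F || depth == CV_32S) in function 'convexHull'
```

```bash
python3 - <<'E'
from h import *
W=robot.camera("wrist");T=robot.camera("top"); T["img"]=cv2.cvtColor(cv2.imread("pics/top0.png"),cv2.COLOR_BGR2RGB)
mint=lambda w:(w[...,1].astype(int)-w[...,0]>15)
for n,a,b,h,fn,z in [("steel",(317,261),(194,158),16,None,.01),("large",(379,240),(303,177),38,None,.022),("lip",(438,249),(377,235),32,None,.02),("dish",(420,161),(448,87),74,mint,.028)]:
    o=[blob(c["img"],u,hh,t,fn) for c,u,t,hh in((T,a,75,min(h,48)),(W,b,115,h))]
    M=[cv2.minAreaRect(k) for k in o]
    x,r=tri(T,M[0][0],W,M[1][0]); P=plane(W,cv2.boxPoints(M[1]),z)
    e=P[1]-P[0] if np.linalg.norm(P[1]-P[0])>np.linalg.norm(P[2]-P[1]) else P[2]-P[1]
    print(n,np.round(x,4),round(r,4),"plane ctr",np.round(P.mean(0),4),"h %.3f"%np.arctan2(e[1],e[0]),"size",np.round([np.linalg.norm(P[1]-P[0]),np.linalg.norm(P[2]-P[1])],4))
a=cv2.resize(W["img"][0:130,150:410],None,fx=2.5,fy=2.5);b=cv2.resize(T["img"][130:220,260:400],(650,270)) if 0 else cv2.resize(T["img"][135:215,265:395],None,fx=5,fy=5)[::1]
b=cv2.resize(b,(423,260)); b=np.hstack([b,np.zeros((260,227,3),np.uint8)]); save("bw.png",np.vstack([a,b]))
E
```

```text
steel [ 0.4485 -0.0758 -0.0299] 0.0025 plane ctr [ 0.4558 -0.0843  0.01  ] h -2.645 size [0.0036 0.017 ]
large [ 0.478  -0.2017  0.0062] 0.0055 plane ctr [ 0.4808 -0.1965  0.022 ] h 0.331 size [0.0731 0.0096]
lip [ 0.4504 -0.3291  0.0035] 0.0021 plane ctr [ 0.4535 -0.3235  0.02  ] h 0.501 size [0.0767 0.0226]
dish [ 0.6501 -0.3159  0.0084] 0.0023 plane ctr [ 0.6451 -0.3108  0.028 ] h -1.447 size [0.1406 0.1406]
```

View pics/bw.png

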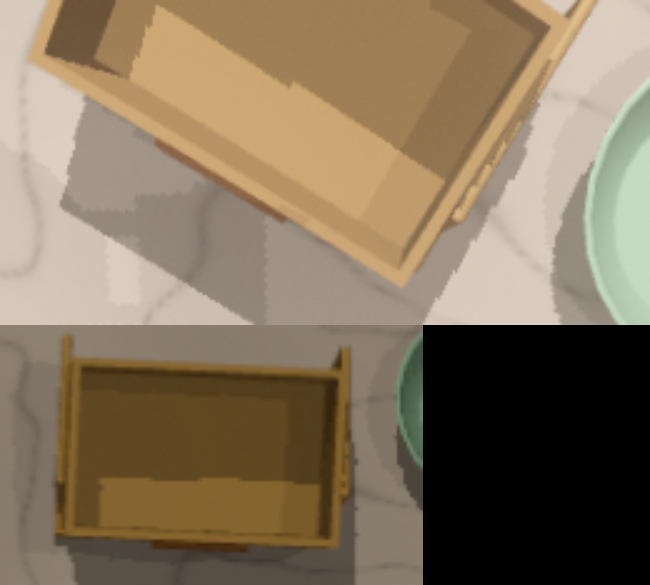

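Bin crops: the front rim corners are at wrist (163,25) and (311,114). In the top view they are (285.3,202.1) and (368.6,203.3), and the back corners are (287.1,145.8) and (369.5,149.5).

```bash
cat >> h.py <<'E'
def obj(c,uv,h,thr,fn=None,k=7):
    """closed blob -> (minAreaRect centre px, box corners px)"""
    img=c["img"]; x0,y0=int(uv[0]-h),int(uv[1]-h); w=img[y0:y0+2*h,x0:x0+2*h]
    m=(fn(w) if fn else w.max(2)<thr).astype(np.uint8)
    m=cv2.morphologyEx(cv2.copyMakeBorder(m,9,9,9,9,0),cv2.MORPH_CLOSE,np.ones((k,k),np.uint8))
    q=max(cv2.findContours(m,cv2.RETR_EXTERNAL,cv2.CHAIN_APPROX_NONE)[0],key=cv2.contourArea)
    r=cv2.minAreaRect(q); o=np.array([x0-9,y0-9]); return r[0]+o,cv2.boxPoints(r)+o
def desc(c,uv,h,thr,z,fn=None):
    ctr,b=obj(c,uv,h,thr,fn); P=plane(c,b,z); s=[np.linalg.norm(P[1]-P[0]),np.linalg.norm(P[2]-P[1])]
    e=P[1]-P[0] if s[0]>s[1] else P[2]-P[1]
    print("px",np.round(ctr,1),"ctr",np.round(P.mean(0),4),"h %.3f"%((np.arctan2(e[1],e[0])+np.pi/2)%np.pi-np.pi/2),"size",np.round(s,4)); return ctr
E
python3 - <<'E'
from h import *
W=robot.camera("wrist");T=robot.camera("top"); T["img"]=cv2.cvtColor(cv2.imread("pics/top0.png"),cv2.COLOR_BGR2RGB)
for a,b in [((285.3,202.1),(162.8,24.8)),((368.6,203.3),(310.8,114)),((369.5,149.5),(376,9))]: print(tri(T,a,W,b), plane(T,[a],.062)[0],plane(W,[b],.062)[0])
print("back",plane(T,[(287.1,145.8),(369.5,149.5)],.089))
for a,b,h,z in [((317,261),(194,158),17,.01),((379,240),(303,177),36,.022),((438,249),(377,235),32,.02)]:
    p=desc(T,a,min(h,24),75,z); q=desc(W,b,h,125,z); print(tri(T,p,W,q))
E
```

```text
(array([ 0.56782827, -0.0133806 ,  0.0529905 ]), 0.004029391677949315) [ 0.56298643 -0.01384374  0.062     ] [ 0.56962708 -0.01622842  0.062     ]
(array([ 0.55057491, -0.18298292,  0.05066151]), 0.000664724067523715) [ 0.54795681 -0.18099995  0.062     ] [ 0.55032037 -0.18155651  0.062     ]
(array([ 0.65823662, -0.19424206,  0.07401283]), 0.0018019957446246658) [ 0.66113754 -0.19610076  0.062     ] [ 0.66415928 -0.19672307  0.062     ]
back [[ 0.67188735 -0.02564664  0.089     ]
 [ 0.65219378 -0.19001608  0.089     ]]
px [317.  260.5] ctr [ 0.4461 -0.0711  0.01  ] h -0.092 size [0.025 0.027]
px [198.6 154.1] ctr [ 0.4556 -0.0821  0.01  ] h 0.629 size [0.0081 0.0223]
(array([ 0.44870232, -0.07473104, -0.02559746]), 0.0012198241290814768)
px [378.8 241. ] ctr [ 0.4754 -0.2016  0.022 ] h 0.474 size [0.038  0.0853]
px [299.6 174.6] ctr [ 0.4829 -0.2032  0.022 ] h 0.312 size [0.0733 0.0235]
(array([ 0.47915512, -0.207921  , -0.00923578]), 0.0009767611462047812)
px [436.7 249.3] ctr [ 0.4484 -0.3218  0.02  ] h 0.498 size [0.0297 0.0737]
px [376.5 235.5] ctr [ 0.451  -0.3274  0.02  ] h 0.542 size [0.0793 0.0851]
(array([ 0.4499105 , -0.32663614,  0.01369533]), 0.0037421323396552913)
```

```bash
python3 - <<'E'
from h import *
W=robot.camera("wrist"); I=W["img"]
save("w2.png",np.hstack([cv2.resize(I[135:225,265:345],None,fx=5,fy=5,interpolation=cv2.INTER_NEAREST),cv2.resize(I[135:225,165:225],None,fx=5,fy=5,interpolation=cv2.INTER_NEAREST)]))
E
```

```text
(no output)
```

View pics/w2.png

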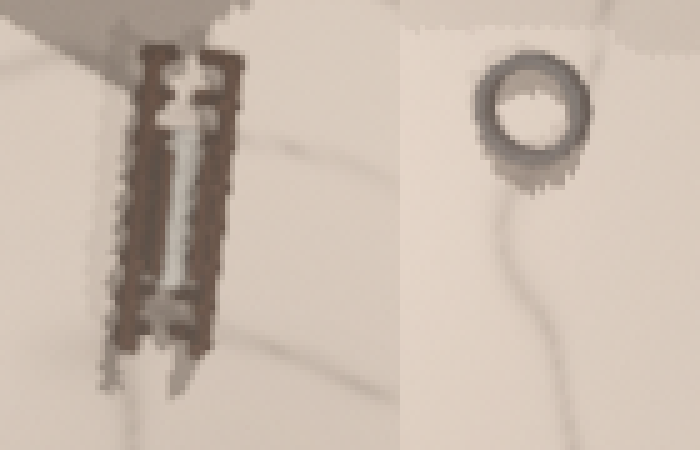

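The crop shows the large clip's body corners at wrist px (293,144), (313.6,146), (307,206) and (288.4,205). The steel ring centre is at (191.6,156.6).

```bash
python3 - <<'E'
from h import *
W=robot.camera("wrist");T=robot.camera("top")
w=[(293,144),(313.6,146),(307,206),(288.4,205)];t=[(366.3,225.5),(377,221.3),(391.5,253),(381.3,257.5)]
for a,b in zip(t,w): print(np.round(tri(T,a,W,b)[0],4))
for c,p in((W,w),(T,t)):
    P=plane(c,p,.02); e=P[0]+P[1]-P[2]-P[3]; print("ctr",np.round(P.mean(0),4),"h %.3f"%np.arctan2(e[1],e[0]),np.linalg.norm(e)/2,np.linalg.norm(P[1]-P[0]))
P=plane(W,[(191.6,156.6)],.01);print("steel",P,tri(T,(317.7,260.3),W,(191.6,156.6)))
go(.479,-.203,.03,.37)
E
```

```text
[ 0.5123 -0.182   0.0058]
[ 0.5201 -0.2065  0.002 ]
[ 0.4494 -0.2292  0.0088]
[ 0.4415 -0.2066  0.0101]
ctr [ 0.4825 -0.2044  0.02  ] h 0.345 0.07375475741984316 0.024215554271839246
ctr [ 0.479  -0.2029  0.02  ] h 0.325 0.07254435250057532 0.024541821223045476
steel [[ 0.44951615 -0.07466503  0.01      ]] (array([ 0.44734783, -0.0731181 ,  0.00141766]), 0.00041306115525152956)
pos [ 0.4632 -0.1824  0.2225] head 0.417 tilt -1.0000 q6 0.55 -> d [0.0061 0.0252 0.1925] L 0.194 turn 0.047
```

Call:
{"api": "hand_motion", "payload": {
  "steps": "0.0077,0.0265,0.005,0;0,0,0.03,0.082;0,0,0.038,0;0,0,0.038,0;0,0,0.038,0;0,0,0.03,0;0,0,0.02,0;0,0,0.0125,0;0,0,0.0065,0;0,0,0,0",
  "jaw": 0.06,
  "force": 15
}}

```text
time: 2.75
position: [0.4805, -0.2027, 0.0032]
tool_rot: [0.986, 0.167, -0.001, -0.001]
ft_force: [-0.3, 0.6, 1.3]
grip_width: 0.0604
grip_force: 0.0
```

Call:
{"api": "hand_motion", "payload": {
  "steps": "0,0,0,0;0,0,0,0;0,0,0,0;0,0,0,0;0,0,0,0;0,0,0,0",
  "jaw": 0.0,
  "force": 20
}}

```text
time: 3.25
position: [0.4815, -0.2031, 0.0051]
tool_rot: [0.986, 0.167, 0.0, 0.0]
ft_force: [-0.3, -0.7, -0.2]
grip_width: 0.0282
grip_force: 0.0
```

```bash
python3 -c "
from h import *
go(.481,-.2035,.12,-.1)"
```

```text
pos [ 0.4815 -0.2031  0.0051] head 0.336 tilt -1.0000 q6 0.62 -> d [-0.0005  0.0003 -0.1149] L 0.115 turn 0.436
```

Call:
{"api": "hand_motion", "payload": {
  "steps": "0,0,0,0;0,0,0,0;0,0,0,0;0,0,-0.01,0;0,0,-0.02,0;0,0,-0.035,0;0,0,-0.035,0.1;0,0,-0.03,0.112;0,0,0,0.112;0,0,0,0.112;0,0,0,0",
  "jaw": 0.0,
  "force": 20
}}

```text
time: 4.17
position: [0.4813, -0.2029, 0.1357]
tool_rot: [0.999, -0.051, 0.001, 0.0]
ft_force: [-0.2, 0.3, -0.3]
grip_width: 0.0258
grip_force: 20.0
```

```bash
python3 -c "
from h import *
go(.6158,-.1363,.135,-.1)"
```

```text
pos [ 0.4813 -0.2029  0.1357] head -0.102 tilt -1.0000 q6 1.06 -> d [ 0.127  -0.08    0.0008] L 0.150 turn -0.002
```

Call:
{"api": "hand_motion", "payload": {
  "steps": "0.0254,-0.016,0,0;0.0254,-0.016,0,0;0.0254,-0.016,0,0;0.0254,-0.016,0,0;0.0254,-0.016,0,0;0,0,0.03,0;0,0,0.03,0;0,0,0.02,0;0,0,0.007,0;0,0,0,0;0,0,0,0"
}}

```text
time: 5.08
position: [0.6154, -0.136, 0.0474]
tool_rot: [0.999, -0.05, -0.0, -0.0]
ft_force: [-0.1, 0.9, 1.9]
grip_width: 0.0265
grip_force: 20.0
```

Call:
{"api": "hand_motion", "payload": {
  "steps": "0,0,0,0;0,0,0,0;0,0,0,0;0,0,0,0",
  "jaw": 0.04
}}

```text
time: 5.42
position: [0.6162, -0.1364, 0.0487]
tool_rot: [0.999, -0.05, 0.001, 0.0]
ft_force: [0.1, 0.1, 0.4]
grip_width: 0.0386
grip_force: 0.0
```

Call:
{"api": "hand_motion", "payload": {
  "steps": "0,0,-0.015,0;0,0,-0.035,0;0,0,-0.038,0;0,0,-0.038,0;0,0,-0.02,0;0,0,0,0"
}}

```text
time: 5.92
position: [0.6192, -0.1374, 0.2004]
tool_rot: [0.999, -0.05, 0.006, 0.002]
ft_force: [0.5, -0.7, 0.5]
grip_width: 0.04
grip_force: 0.0
```

```bash
python3 -c "
from h import *
W=robot.camera('wrist'); save('w3.png',W['img']);go(.44,.33,.2,.4)"
```

```text
pos [ 0.6175 -0.1368  0.1974] head -0.100 tilt -1.0000 q6 1.28 -> d [-0.2232 -0.4467 -0.0053] L 0.499 turn -0.500
```

View pics/w3.png

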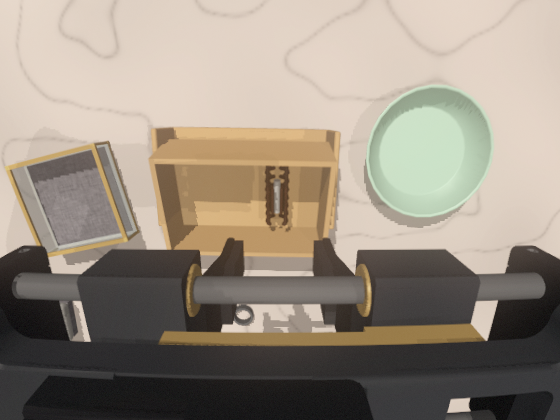

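The large clip lies inside the bin at (277,198). On to the small clip.

Call:
{"api": "hand_motion", "payload": {
  "steps": "-0.0165,-0.0304,-0.0015,0;-0.0165,-0.0304,-0.0015,0;-0.0165,-0.0304,-0.0015,0;-0.0165,-0.0304,-0.0015,0;-0.0165,-0.0304,-0.0015,0;-0.0165,-0.0304,-0.0015,0;-0.0165,-0.0304,-0.0015,0;-0.0165,-0.0304,-0.0015,0;-0.0165,-0.0304,-0.0015,0;-0.0165,-0.0304,-0.0015,0;-0.0165,-0.0304,-0.0015,0;-0.0165,-0.0304,-0.0015,0;-0.0165,-0.0304,-0.0015,0;-0.0165,-0.0304,-0.0015,0;0,0,0,-0.121;0,0,0,-0.121;0,0,0,-0.121;0,0,0,-0.121;0,0,0,0;0,0,0,0",
  "jaw": 0.06
}}

```text
time: 7.63
position: [0.4274, 0.3101, 0.2133]
tool_rot: [0.982, 0.189, -0.001, 0.0]
ft_force: [0.0, -0.4, -0.4]
grip_width: 0.06
grip_force: 0.0
```

```bash
python3 - <<'E'
from h import *
W=robot.camera("wrist");go(.449,.3335,.005,.384)
p=proj(W,[(.449,.3335,.02)])[0];print(p)
x,y=map(int,p);save("w4.png",W["img"],(max(x-70,0),max(y-50,0),x+70,y+50),5)
E
```

```text
pos [0.4276 0.3102 0.2136] head 0.381 tilt -1.0000 q6 1.61 -> d [ 0.029  -0.0137  0.2085] L 0.211 turn -0.003
[265.52234491 160.28488067]
```

View pics/w4.png

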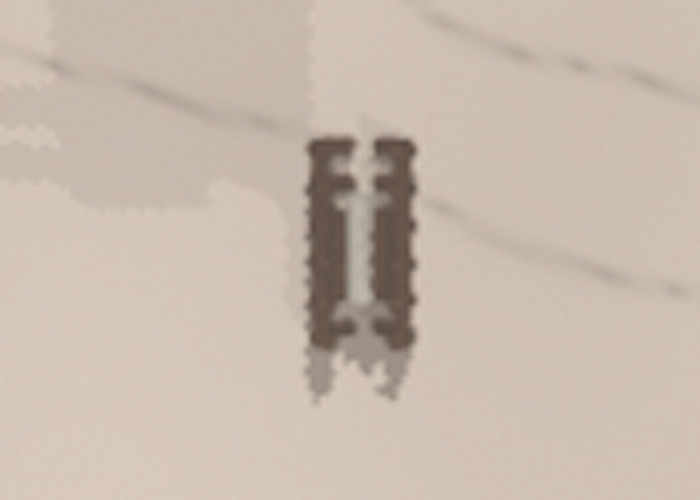

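Small clip: wrist centre (267.3,158.7), aligned with the tool.

```bash
python3 - <<'E'
from h import *
W=robot.camera("wrist");T=robot.camera("top")
P=plane(W,[(267.3,158.7)],.02)[0];print(P,tri(T,(123,273.2),W,(267.3,158.7)));go(P[0],P[1],.004,.381)
E
```

```text
[0.45177361 0.3323333  0.02      ] (array([0.44965023, 0.33269553, 0.01083362]), 0.00140461980577195)
pos [0.428  0.3103 0.214 ] head 0.382 tilt -1.0000 q6 1.60 -> d [ 0.0305 -0.0116  0.21  ] L 0.213 turn 0.001
```

Call:
{"api": "hand_motion", "payload": {
  "steps": "0.0295,-0.0116,0.005,0;0,0,0.035,0;0,0,0.038,0;0,0,0.038,0;0,0,0.035,0;0,0,0.027,0;0,0,0.018,0;0,0,0.009,0;0,0,0.005,0;0,0,0,0",
  "jaw": 0.06,
  "force": 20
}}

```text
time: 8.62
position: [0.4513, 0.3322, 0.004]
tool_rot: [0.982, 0.19, -0.0, 0.0]
ft_force: [0.1, 0.2, 0.0]
grip_width: 0.06
grip_force: 0.0
```

Call:
{"api": "hand_motion", "payload": {
  "steps": "0,0,0,0;0,0,0,0;0,0,0,0;0,0,0,0;0,0,0,0;0,0,0,0;0,0,0,0;0,0,0,0;0,0,0,0;0,0,-0.01,0;0,0,-0.02,0;0,0,-0.035,0;0,0,-0.035,0;0,0,-0.03,0.12;0,0,0,0.12;0,0,0,0.12;0,0,0,0.122;0,0,0,0",
  "jaw": 0.0,
  "force": 20
}}

```text
time: 10.12
position: [0.4512, 0.3323, 0.1352]
tool_rot: [0.999, -0.05, 0.0, -0.0]
ft_force: [0.4, -0.4, -0.6]
grip_width: 0.0256
grip_force: 20.0
```

```bash
python3 -c "
from h import *
go(.6224,-.0707,.135,-.1)"
```

```text
pos [0.4512 0.3323 0.1352] head -0.100 tilt -1.0000 q6 2.11 -> d [2.107e-01 3.838e-01 2.000e-04] L 0.438 turn -0.000
```

13 rows of (0.0162, 0.0295). The straight path crosses above the ring box corner, brush and rings at z 0.13, which is clear of everything.

Call:
{"api": "hand_motion", "payload": {
  "steps": "0.0162,0.0295,0,0;0.0162,0.0295,0,0;0.0162,0.0295,0,0;0.0162,0.0295,0,0;0.0162,0.0295,0,0;0.0162,0.0295,0,0;0.0162,0.0295,0,0;0.0162,0.0295,0,0;0.0162,0.0295,0,0;0.0162,0.0295,0,0;0.0162,0.0295,0,0;0.0162,0.0295,0,0;0.0162,0.0295,0,0;0,0,0,0;0,0,0.03,0;0,0,0.03,0;0,0,0.02,0;0,0,0.007,0;0,0,0,0;0,0,0,0"
}}

```text
time: 11.78
position: [0.6235, -0.0697, 0.0478]
tool_rot: [0.999, -0.048, 0.0, -0.0]
ft_force: [0.2, 0.3, -0.2]
grip_width: 0.0261
grip_force: 20.0
```

Call:
{"api": "hand_motion", "payload": {
  "steps": "0,0,0,0;0,0,0,0;0,0,0,0;0,0,0,0;0,0,-0.015,0;0,0,-0.035,0;0,0,-0.038,0;0,0,-0.038,0;0,0,-0.02,0;0,0,0,0;0,0,0,0",
  "jaw": 0.04
}}

```text
time: 12.7
position: [0.6241, -0.0701, 0.1956]
tool_rot: [0.999, -0.049, 0.002, 0.0]
ft_force: [-0.7, -0.3, -0.6]
grip_width: 0.0399
grip_force: 0.0
```

```bash
python3 -c "
from h import *
W=robot.camera('wrist'); save('w5.png',W['img']);go(.42,.055,.2)"
```

```text
pos [ 0.6228 -0.0698  0.1937] head -0.098 tilt -1.0000 q6 1.38 -> d [-0.2141 -0.1043 -0.0063] L 0.238 turn 0.000
```

View pics/w5.png

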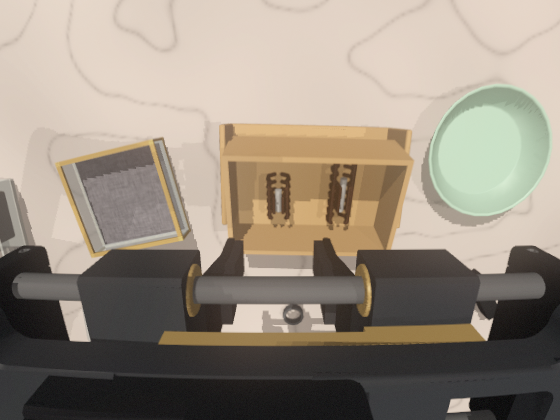

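Both clips are in the bin, at (278,205) and (342,195). The ring box rim corners are at about (60,163), (152,142), (182,239) and (92,255). Next comes the gold ring.

```bash
python3 - <<'E'
from h import *
W=robot.camera("wrist");T=robot.camera("top");T["img"]=cv2.cvtColor(cv2.imread("pics/top0.png"),cv2.COLOR_BGR2RGB)
P=plane(W,[(60,163),(152,142),(182,239),(92,255)],.031);print(np.round(P,3),P.mean(0))
mint=lambda w:(w[...,1].astype(int)-w[...,0]>15)
a=desc(T,(420,161),46,0,.028,mint);b=desc(W,(488,150),71,0,.028,mint);print(tri(T,a,W,b))
E
```

```text
[[0.679 0.165 0.031]
 [0.689 0.056 0.031]
 [0.578 0.045 0.031]
 [0.568 0.157 0.031]] [0.62839424 0.10574719 0.031     ]
px [419.5 159.5] ctr [ 0.6438 -0.3101  0.028 ] h 1.508 size [0.145  0.1431]
px [492.4 148.1] ctr [ 0.6447 -0.3107  0.028 ] h 1.092 size [0.138  0.1409]
(array([ 0.64619846, -0.31348269,  0.01773863]), 0.0011755336408393504)
```

Call:
{"api": "hand_motion", "payload": {
  "steps": "-0.0282,-0.0148,0,0;-0.0282,-0.0148,0,0;-0.0282,-0.0148,0,0;-0.0282,-0.0148,0,0;-0.0282,-0.0148,0,0;-0.0282,-0.0148,0,0;-0.0282,-0.0148,0,0;-0.0282,-0.0148,0,0;0,0,0,0;0,0,0,0",
  "jaw": 0.05
}}

```text
time: 13.68
position: [0.4078, 0.0709, 0.1924]
tool_rot: [0.999, -0.048, -0.002, -0.0]
ft_force: [-0.4, -0.2, 0.3]
grip_width: 0.05
grip_force: 0.0
```

```bash
python3 - <<'E'
from h import *
W=robot.camera("wrist");T=robot.camera("top");T["img"]=cv2.cvtColor(cv2.imread("pics/top0.png"),cv2.COLOR_BGR2RGB)
g=lambda w:(w[...,0].astype(int)-w[...,2]>60)
p=proj(W,[(.4646,.0675,.008)])[0];print(p)
a=desc(T,(250,258),13,0,.01,g);b=desc(W,p,25,0,.01,g);print(tri(T,a,W,b))
x,y=map(int,p);save("w6.png",W["img"],(x-60,y-45,x+60,y+45),5)
go(*(plane(W,[b],.009)[0][:2]),.003)
E
```

```text
[276.14368534 135.8779726 ]
px [249.5 257. ] ctr [0.4639 0.0678 0.01  ] h -0.065 size [0.0229 0.0249]
px [276.5 134.5] ctr [0.466 0.067 0.01 ] h -0.107 size [0.0269 0.0249]
(array([ 0.4652884 ,  0.06777385, -0.00088881]), 0.0010587751020092256)
pos [0.4112 0.0698 0.1931] head -0.098 tilt -1.0000 q6 1.57 -> d [ 0.0549 -0.0026  0.1901] L 0.198 turn 0.000
```

View pics/w6.png

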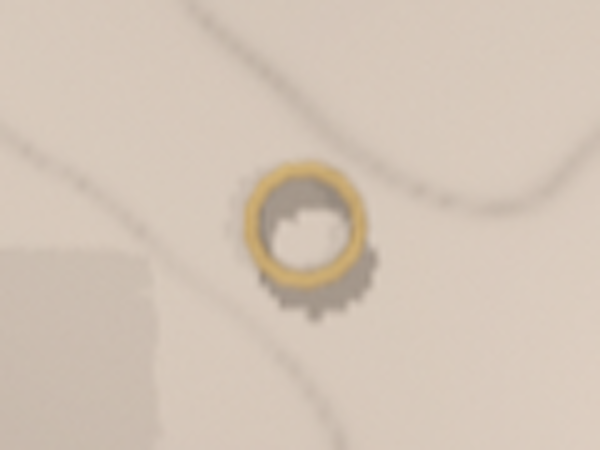

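Call:
{"api": "hand_motion", "payload": {
  "steps": "0.0272,-0.0012,0,0;0.0272,-0.0012,0,0;0,0,0.036,0;0,0,0.038,0;0,0,0.038,0;0,0,0.033,0;0,0,0.023,0;0,0,0.013,0;0,0,0.006,0;0,0,0.003,0;0,0,0,0",
  "jaw": 0.05,
  "force": 15
}}

```text
time: 14.7
position: [0.4655, 0.0666, 0.0029]
tool_rot: [0.999, -0.049, -0.0, 0.0]
ft_force: [0.4, -0.4, 0.8]
grip_width: 0.0503
grip_force: 0.0
```

Call:
{"api": "hand_motion", "payload": {
  "steps": "0,0,0,0;0,0,0,0;0,0,0,0;0,0,0,0;0,0,0,0;0,0,0,0;0,0,0,0;0,0,0,0;0,0,-0.01,0;0,0,-0.02,0;0,0,-0.03,0;0,0,-0.03,-0.09;0,0,0,-0.098;0,0,0,0",
  "jaw": 0.0,
  "force": 15
}}

```text
time: 15.87
position: [0.4658, 0.0671, 0.0957]
tool_rot: [0.999, 0.046, 0.002, 0.0]
ft_force: [-0.1, -0.7, 0.2]
grip_width: 0.0268
grip_force: 15.0
```

```bash
python3 -c "
from h import *
go(.6535,.108,.09,.09)"
```

```text
pos [0.4658 0.0671 0.0957] head 0.092 tilt -1.0000 q6 1.38 -> d [ 0.1906 -0.0236  0.0065] L 0.192 turn 0.002
```

Call:
{"api": "hand_motion", "payload": {
  "steps": "0.0318,-0.0039,0,0;0.0318,-0.0039,0,0;0.0318,-0.0039,0,0;0.0318,-0.0039,0,0;0.0318,-0.0039,0,0;0.0318,-0.0039,0,0;0,0,0,0;0,0,0.03,0;0,0,0.03,0;0,0,0.018,0;0,0,0.007,0;0,0,0,0;0,0,0,0"
}}

```text
time: 16.95
position: [0.6514, 0.1074, 0.0076]
tool_rot: [0.999, 0.044, -0.001, -0.0]
ft_force: [0.5, 0.1, -0.6]
grip_width: 0.0271
grip_force: 15.0
```

Call:
{"api": "hand_motion", "payload": {
  "steps": "0,0,0,0;0,0,0,0;0,0,0,0;0,0,0,0;0,0,-0.012,0;0,0,-0.03,0;0,0,-0.038,0;0,0,-0.038,0;0,0,-0.038,0;0,0,-0.03,0;0,0,0,0;0,0,0,0",
  "jaw": 0.042
}}

```text
time: 17.95
position: [0.6543, 0.1076, 0.1985]
tool_rot: [0.999, 0.045, 0.003, 0.0]
ft_force: [-0.1, -0.3, -1.0]
grip_width: 0.0422
grip_force: 0.0
```

```bash
python3 -c "
from h import *
W=robot.camera('wrist'); save('w7.png',W['img']);go(.395,-.075,.195)"
```

```text
pos [0.6527 0.1075 0.1961] head 0.090 tilt -1.0000 q6 1.48 -> d [-0.273   0.1587  0.0006] L 0.316 turn 0.000
```

View pics/w7.png

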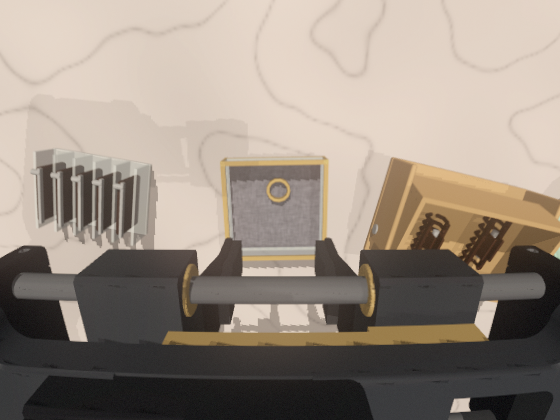

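The gold ring lies in the box at (278,190). Now the steel ring.

Call:
{"api": "hand_motion", "payload": {
  "steps": "-0.0303,0.0176,0,0;-0.0303,0.0176,0,0;-0.0303,0.0176,0,0;-0.0303,0.0176,0,0;-0.0303,0.0176,0,0;-0.0303,0.0176,0,0;-0.0303,0.0176,0,0;-0.0303,0.0176,0,0;-0.0303,0.0176,0,0;0,0,0,0;0,0,0,0",
  "jaw": 0.05
}}

```text
time: 18.92
position: [0.3929, -0.0748, 0.1935]
tool_rot: [0.999, 0.043, -0.002, -0.001]
ft_force: [0.2, 0.4, -0.1]
grip_width: 0.05
grip_force: 0.0
```

```bash
python3 - <<'E'
from h import *
W=robot.camera("wrist")
p=proj(W,[(.4485,-.0745,.008)])[0];print(p)
x,y=map(int,p); g=cv2.cvtColor(W["img"][y-30:y+30,x-30:x+30],cv2.COLOR_RGB2GRAY)
c=cv2.HoughCircles(cv2.resize(g,None,fx=4,fy=4,interpolation=cv2.INTER_CUBIC),cv2.HOUGH_GRADIENT,1,100,param1=80,param2=15,minRadius=35,maxRadius=60);print(c, g.min())
u=c[0,0,:2]/4+[x-30,y-30];P=plane(W,[u],.009)[0];print(u,P);go(P[0],P[1],.003)
E
```

```text
[282.18006899 137.26731026]
[[[114.5 111.5  42.9]]] 112
[280.625 134.875] [ 0.45100015 -0.07254738  0.009     ]
pos [ 0.3946 -0.0748  0.1939] head 0.088 tilt -1.0000 q6 1.02 -> d [0.0567 0.0029 0.1908] L 0.199 turn 0.000
```

Call:
{"api": "hand_motion", "payload": {
  "steps": "0.028,0.0018,0,0;0.028,0.0018,0,0;0,0,0.036,0;0,0,0.038,0;0,0,0.038,0;0,0,0.033,0;0,0,0.023,0;0,0,0.013,0;0,0,0.006,0;0,0,0.004,0;0,0,0,0",
  "jaw": 0.05,
  "force": 15
}}

```text
time: 19.88
position: [0.4519, -0.0728, 0.0028]
tool_rot: [0.999, 0.045, -0.0, -0.0]
ft_force: [0.0, -0.8, -0.2]
grip_width: 0.05
grip_force: 0.0
```

Call:
{"api": "hand_motion", "payload": {
  "steps": "0,0,0,0;0,0,0,0;0,0,0,0;0,0,0,0;0,0,0,0;0,0,0,0;0,0,0,0;0,0,0,0;0,0,-0.01,0;0,0,-0.02,0;0,0,-0.035,0;0,0,-0.035,0;0,0,-0.03,0;0,0,0,0",
  "jaw": 0.0,
  "force": 15
}}

```text
time: 21.05
position: [0.4545, -0.0745, 0.1388]
tool_rot: [0.999, 0.045, 0.005, 0.002]
ft_force: [1.1, -0.8, -0.6]
grip_width: 0.0265
grip_force: 15.0
```

```bash
python3 -c "
from h import *
go(.6035,.104,.13,.09)"
```

```text
pos [ 0.4545 -0.0745  0.1388] head 0.090 tilt -0.9999 q6 1.07 -> d [ 0.1644 -0.1644  0.0096] L 0.233 turn 0.000
```

Call:
{"api": "hand_motion", "payload": {
  "steps": "0.0238,-0.0234,0,0;0.0238,-0.0234,0,0;0.0238,-0.0234,0,0;0.0238,-0.0234,0,0;0.0238,-0.0234,0,0;0.0238,-0.0234,0,0;0.0238,-0.0234,0,0;0,0,0,0;0,0,0.035,0;0,0,0.035,0;0,0,0.03,0;0,0,0.018,0;0,0,0.008,0;0,0,0,0;0,0,0,0"
}}

```text
time: 22.3
position: [0.6019, 0.1044, 0.0072]
tool_rot: [0.999, 0.045, -0.001, 0.0]
ft_force: [-0.2, 0.5, 0.4]
grip_width: 0.027
grip_force: 15.0
```

Call:
{"api": "hand_motion", "payload": {
  "steps": "0,0,0,0;0,0,0,0;0,0,0,0;0,0,0,0;0,0,-0.012,0;0,0,-0.03,0;0,0,-0.038,0;0,0,-0.038,0;0,0,-0.038,0;0,0,-0.03,0;0,0,0,0;0,0,0,0",
  "jaw": 0.042
}}

```text
time: 23.3
position: [0.6041, 0.1049, 0.1972]
tool_rot: [0.999, 0.045, 0.003, 0.0]
ft_force: [-0.5, 0.3, -1.2]
grip_width: 0.042
grip_force: 0.0
```

```bash
python3 -c "
from h import *
W=robot.camera('wrist'); save('w8.png',W['img'],(180,100,380,300),3);go(.40,-.345,.195)"
```

```text
pos [0.6026 0.1048 0.195 ] head 0.090 tilt -1.0000 q6 1.47 -> d [-2.421e-01  4.298e-01 -4.000e-04] L 0.493 turn 0.000
```

View pics/w8.png

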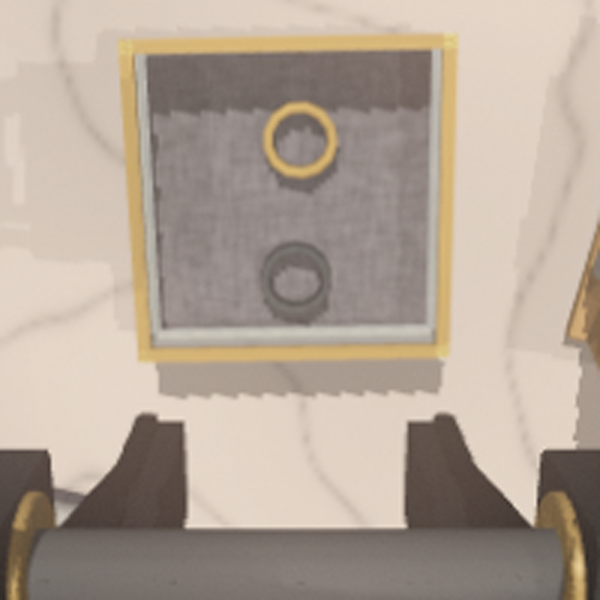

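Both rings are in the box, gold at crop (300,140) and steel at (295,280). Now the lipstick.

Call:
{"api": "hand_motion", "payload": {
  "steps": "-0.0173,0.0307,0,0;-0.0173,0.0307,0,0;-0.0173,0.0307,0,0;-0.0173,0.0307,0,0;-0.0173,0.0307,0,0;-0.0173,0.0307,0,0;-0.0173,0.0307,0,0;-0.0173,0.0307,0,0;-0.0173,0.0307,0,0;-0.0173,0.0307,0,0;-0.0173,0.0307,0,0;-0.0173,0.0307,0,0;-0.0173,0.0307,0,0;-0.0173,0.0307,0,0;0,0,0,-0.1075;0,0,0,-0.1075;0,0,0,-0.1075;0,0,0,-0.1075;0,0,0,0;0,0,0,0",
  "jaw": 0.055
}}

```text
time: 25.02
position: [0.3992, -0.3441, 0.1922]
tool_rot: [0.967, 0.256, -0.001, -0.002]
ft_force: [0.3, 0.3, -0.2]
grip_width: 0.055
grip_force: 0.0
```

```bash
python3 - <<'E'
from h import *
W=robot.camera("wrist");T=robot.camera("top");T["img"]=cv2.cvtColor(cv2.imread("pics/top0.png"),cv2.COLOR_BGR2RGB)
p=proj(W,[(.450,-.325,.02)])[0];print(p); a=desc(T,(438,249),24,60,.02)
for t in (85,100): b=desc(W,p,40,t,.02)
print(tri(T,a,W,b)); P=plane(W,[b],.018)[0]; go(P[0],P[1],.004)
x,y=map(int,p);save("w9.png",W["img"],(x-60,y-50,x+60,y+50),5)
E
```

```text
[285.6734021  140.09627848]
px [437.5 248.8] ctr [ 0.4494 -0.3236  0.02  ] h 0.489 size [0.0262 0.0716]Traceback (most recent call last):
  File "<stdin>", line 4, in <module>
  File "h.py", line 41, in desc
    ctr,b=obj(c,uv,h,thr,fn); P=plane(c,b,z); s=[np.linalg.norm(P[1]-P[0]),np.linalg.norm(P[2]-P[1])]
          ~~~^^^^^^^^^^^^^^^
  File "h.py", line 38, in obj
    q=max(cv2.findContours(m,cv2.RETR_EXTERNAL,cv2.CHAIN_APPROX_NONE)[0],key=cv2.contourArea)
ValueError: max() iterable argument is empty
```

```bash
python3 - <<'E'
from h import *
W=robot.camera("wrist");T=robot.camera("top");T["img"]=cv2.cvtColor(cv2.imread("pics/top0.png"),cv2.COLOR_BGR2RGB)
p=(285.7,140.1); x,y=285,140; w=W["img"][y-40:y+40,x-40:x+40].max(2); t=cv2.threshold(w,0,255,cv2.THRESH_OTSU)[0]; print(t,w.min())
b=desc(W,p,40,t,.02);a=desc(T,(438,249),24,60,.02)
print(tri(T,a,W,b)); P=plane(W,[b],.018)[0]; go(P[0],P[1],.004)
save("w9.png",W["img"],(x-60,y-50,x+60,y+50),5)
E
```

```text
152.0 87
px [286.5 138.9] ctr [ 0.4512 -0.3261  0.02  ] h 0.483 size [0.0721 0.0231]
px [437.5 248.8] ctr [ 0.4494 -0.3236  0.02  ] h 0.489 size [0.0262 0.0716]
(array([ 0.45081893, -0.32653269,  0.01058243]), 0.0010951789762623913)
pos [ 0.3999 -0.3447  0.1932] head 0.519 tilt -1.0000 q6 0.13 -> d [0.0546 0.0095 0.1892] L 0.197 turn 0.000
```

View pics/w9.png

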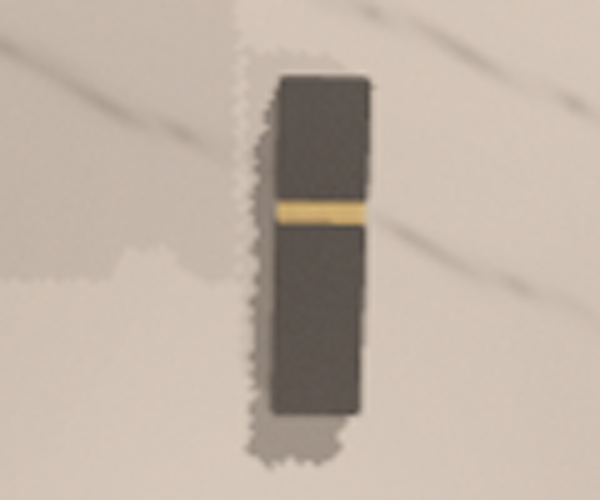

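Call:
{"api": "hand_motion", "payload": {
  "steps": "0.0273,0.0058,0,0;0.0273,0.0058,0,0;0,0,0.036,0.032;0,0,0.038,0;0,0,0.038,0;0,0,0.033,0;0,0,0.023,0;0,0,0.013,0;0,0,0.006,0;0,0,0.002,0;0,0,0,0",
  "jaw": 0.055,
  "force": 15
}}

```text
time: 26.13
position: [0.4533, -0.3281, 0.0046]
tool_rot: [0.97, 0.241, 0.0, 0.0]
ft_force: [0.5, 0.0, 0.2]
grip_width: 0.0546
grip_force: 0.0
```

Call:
{"api": "hand_motion", "payload": {
  "steps": "0,0,0,0;0,0,0,0;0,0,0,0;0,0,0,0;0,0,0,0;0,0,0,0;0,0,0,0;0,0,0,0;0,0,0,0;0,0,-0.01,0;0,0,-0.02,0;0,0,-0.03,-0.114;0,0,-0.03,-0.114;0,0,-0.02,-0.114;0,0,0,-0.114;0,0,0,-0.114;0,0,0,-0.114;0,0,0,-0.114;0,0,0,-0.114;0,0,0,0",
  "jaw": 0.0,
  "force": 20
}}

```text
time: 27.8
position: [0.453, -0.3278, 0.115]
tool_rot: [0.764, 0.645, -0.0, 0.0]
ft_force: [0.4, 0.5, -1.0]
grip_width: 0.0195
grip_force: 20.0
```

```bash
python3 -c "
from h import *
go(.645,-.311,.11,1.4)"
```

```text
pos [ 0.453  -0.3278  0.115 ] head 1.402 tilt -1.0000 q6 -0.66 -> d [0.0489 0.1865 0.005 ] L 0.193 turn 0.002
```

Call:
{"api": "hand_motion", "payload": {
  "steps": "0.0081,0.0311,0,0;0.0081,0.0311,0,0;0.0081,0.0311,0,0;0.0081,0.0311,0,0;0.0081,0.0311,0,0;0.0081,0.0311,0,0;0,0,0,0;0,0,0.035,0;0,0,0.03,0;0,0,0.02,0;0,0,0.01,0;0,0,0.006,0;0,0,0,0;0,0,0,0"
}}

```text
time: 28.97
position: [0.6458, -0.3124, 0.0146]
tool_rot: [0.765, 0.644, 0.0, 0.001]
ft_force: [0.7, 0.6, 0.2]
grip_width: 0.0197
grip_force: 20.0
```

Call:
{"api": "hand_motion", "payload": {
  "steps": "0,0,0,0;0,0,0,0;0,0,0,0;0,0,0,0;0,0,-0.012,0;0,0,-0.03,0;0,0,-0.038,0;0,0,-0.038,0;0,0,-0.038,0;0,0,-0.03,0;0,0,0,0;0,0,0,0",
  "jaw": 0.036
}}

```text
time: 29.97
position: [0.6467, -0.3127, 0.2039]
tool_rot: [0.765, 0.644, 0.001, 0.003]
ft_force: [0.0, -0.3, -0.1]
grip_width: 0.0361
grip_force: 0.0
```

```bash
python3 -c "
from h import *
o=robot.get_obs();print(o['time'],o['position'])
T=robot.camera('top'); S=robot.camera('scene'); save('s9.png',np.vstack([cv2.resize(S['img'][130:350,80:480],None,fx=1.4,fy=1.4),cv2.resize(T['img'][130:310,80:470],(560,258))]))"
```

```text
29.9667 [ 0.6466771  -0.31267114  0.203943  ]
```

View pics/s9.png

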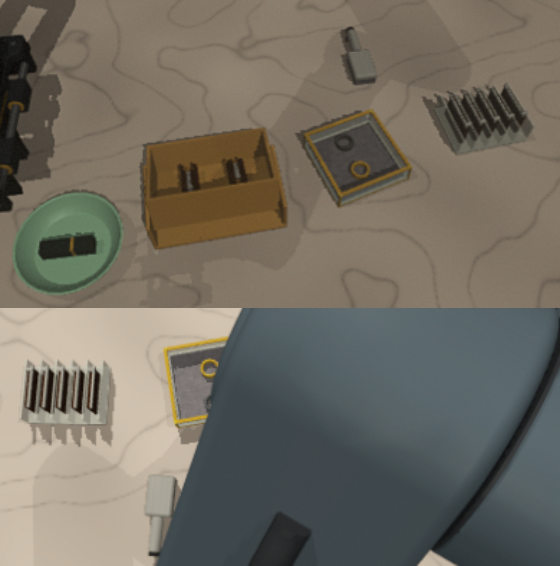

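The scene crop shows the lipstick flat in the dish at (70,245), both clips in the bin at (188,178) and (235,170), and both rings in the box at (345,143) and (360,169). The brush and rack are where they were, and the arm is clear.

Call:
{"api": "hand_motion", "payload": {
  "steps": "0,0,0,0;0,0,0,0;0,0,0,0"
}}

```text
time: 30.32
position: [0.6445, -0.3114, 0.1977]
tool_rot: [0.765, 0.644, -0.0, -0.002]
ft_force: [-0.3, 0.2, -0.1]
grip_width: 0.0362
grip_force: 0.0
```

```bash
python3 -c "
from rig import robot
print(robot.hand_in())"
```

```text
the job is handed in; nothing more can be done
None
```

The job is handed in at about 30 s of robot time: both claw clips are in the bin, both rings in the ring box and the lipstick in the dish, put away in that order, with the lint brush and rack left untouched; the hand-in call returned no verdict.

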